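Load the column oven and click its lid shut

TASK

Take the longer of the two steel columns from its stand and lay it in the pair of saddles inside the small open oven. Then swing the oven's sprung lid over and press its free edge down, with care for the force (more than 25 N would break the oven), until the spring catch clicks, and let go: the lid must stay shut by itself. Leave everything else where it stands.

Things in the scene. Friction and masses are not known exactly. Their poses are not given: they have to be found in the camera images.
- oven: White column oven, fixed to the bench: an open box 150 (x) x 130 (y) x 50 mm high, walls and floor 6 mm, with a hinged lid. Origin: centre of the underside; z up; x runs from the catch end (-x) to the hinge end (+x). The hinge axis runs along y at x = 72, z = 54 mm.
- oven_seat (a point): Where the column's middle belongs: on the oven's middle line, 34 mm above its underside. Two aluminium V saddles (90 degree V, 25 mm wide across y at the top, 8 mm thick along x) stand inside the oven 24 mm to either side of it along the oven's x; the column lies in both, along the oven's x.
- oven_front (a point): Top middle of the oven's -x wall. Outside it is the black spring catch on a steel bracket, 36 mm wide, reaching 26 mm out from the wall. The bracket is adjustable and not measured: the height at which the lid clicks differs by up to 18 mm from run to run. The hook's top is about level with the lid's top when shut.
- lid (a joint): Lid angle (rad): 0 level, grows as it opens, stop at 1.75 (a little past upright). A spring (2 to 4 N at the free edge) drives it to the stop unless caught. Caught, it reads 0.01 to 0.14. Pressed 20 mm in from the edge, the catch takes 10 to 16 N in all, more nearer the hinge; the force drops at the click; 1.5 mm lower a rubber buffer stops the lid at about 20 N per mm.
- lid_edge (a point): Middle of the lid's free edge, on its outer (top) face. The lid is a flat white plate 147 mm (hinge to free edge) x 130 mm x 10 mm with a small steel tongue 7 mm beyond the edge. Its outer face lies 10 mm off the hinge axis: above it when level, and on the oven's +x side when open.
- column: The longer steel column, the one to load: loose, 100 mm long with 4 mm white plugs besides, 0.12 kg or so. Origin in its middle, on its axis, which is its x axis. Tube 12 mm in diameter and 72 mm long; at each end a fitting 16 mm in diameter and 14 mm long. It starts in one of the two places of the stand, with its axis 40 mm above the bench.
- guard: The shorter steel column, to be left in the stand: 64 mm long besides its plugs, tube 12 mm and end fittings 16 mm in diameter. Origin in its middle, x along its axis.
- stand: Grey plastic stand fixed to the bench, base plate 80 (x) x 130 (y) x 8 mm. Origin: centre of the underside. Four V saddles like those of the oven hold the two columns along the stand's x, at y = -32 and +32 mm; the saddles are at x = -24 and +24 mm.
- wrench: Small steel wrench, 130 mm long, lying on the bench; leave alone.
- beaker: Glass beaker, 60 mm in diameter, 80 mm high; origin under its centre; leave alone.
- amber: Amber bottle, 70 mm in diameter, 140 mm high; origin under its centre; leave alone.
- jar: Glass jar with white cap, 50 mm in diameter, 50 mm high; origin under its centre; leave alone.
- puck: White plastic disc, 60 mm in diameter, 14 mm thick; origin under its centre; leave alone.
There are look-alikes about, which are no part of the job. Leave any turquoise or yellow look-alike of the column alone.

How it is judged:
On the way, in this order (a step that is already met when the one before it is completed fails the run):
1. the longer column lies in both saddles of the oven, let go, with the lid still open (x of column in the frame of oven between -0.012 and 0.012 m and y of column in the frame of oven between -0.005 and 0.005 m and z of column in the frame of oven between 0.03 and 0.038 m and angle between the x axis of column and the x axis of oven, either way round below 0.1 rad and contact force between the fingers and column below 0.1 N and value of joint lid above 0.9 rad), for 0.2 s.
2. the lid is pressed down to its catch (value of joint lid below 0.16 rad), for 0.1 s.
At the end, for the whole second after the job is handed in: The longer column lies at rest in both saddles of the oven (its middle within 12 mm along, 5 mm across and 4 mm in height of the seat, its axis within 0.1 rad) and the lid stays shut by its catch (joint below 0.16 rad, still), let go (x of column in the frame of oven between -0.012 and 0.012 m and y of column in the frame of oven between -0.005 and 0.005 m and z of column in the frame of oven between 0.03 and 0.038 m and angle between the x axis of column and the x axis of oven, either way round below 0.1 rad and value of joint lid below 0.16 rad and velocity of joint lid between -0.1 and 0.1 rad/s and linear speed of column below 0.02 m/s); the robot touches nothing.
It fails at once if the robot presses on the oven or its lid with more than 25 N (contact force between any of the fingers, the arm and oven above 25 N).
It fails at once if the shorter column is moved more than 20 mm (distance of guard from where it was at the start of the episode above 0.02 m).
It fails at once if the wrench, beaker, amber bottle, jar or disc is moved more than 30 mm (distance of any of wrench, beaker, amber, jar, puck from where it was at the start of the episode above 0.03 m).
It also fails if it takes over 69 s, if anything falls off the work surface, if the arm or the gripper's body presses on something with over 40 N, if the wrist force passes 120 N, or if a joint passes its speed limit or range.

ROBOT

A 7-joint arm with a two-finger parallel gripper is mounted at the origin on the work surface. World frame = base frame: x ahead of the robot, y to its left, z up, the work surface at z = 0. Lengths are in m, angles in rad, forces in N, time in s.
With the tool pointing down it reaches from about 0.4 to 0.85 m from the base axis. Payload 4.5 kg.
Tool frame: the origin (TCP) lies on the centre line of the jaws, within the pads' length; the fingertips stand r.tip_extent ahead of it and the grasp point (between the pads) is the TCP (r.tip_extent is the distance from the TCP to the fingertips, in m); z points along the fingers, y is the line along which they close (so a half turn about z gives the same grasp; the last joint's range is limited). The gripper opens to 88 mm and grips with 3 to 60 N. Pads are 18 mm wide; open, the fingers measure 123 mm over their backs; the gripper's body (75 mm by 187 mm) begins 45 mm behind the grasp point.
Start: joints at [1.162, 0.689, -0.195, 1.565, 0.157, 0.902, -0.215], TCP at [0.268, -0.565, 0.258] pointing down, gripper open.
Joint ranges: [-3.01, 3.01], [-0.46, 2.08], [-1.47, 1.51], [0.13, 2.56], [-1, 4.14], [0.04, 2.09], [-2.66, 2.66]. Speed limits (rad/s): [2.57, 2.57, 3.14, 3.14, 3.14, 3.14, 3.14].

INTERFACE

Orientations are given as a unit quaternion [x, y, z, w].
In Python, from plant import sensors, vision, finish_job, r gives the robot as it stands. The module is installed in compiled form; this text tells all that it offers.
- The arm moves only by the tool step_arm, never from a script. Its argument "steps" is a list of rows, each a list of 2 entries, a list of its own where there are three numbers: the shift along the tool's x, y, z in cm, then the turn, a rotation vector about the tool's x, y, z in degrees. A call has 1 to 12 rows; each row shifts and turns the commanded pose from where the row before left it, along the tool's axes as they then stand; what a row does not reach is not made up. A row lasts 1/8 s, in which the tool goes at most 62.5 mm and 10.7 degrees, less where a joint would pass 70% of its speed; a pose out of reach is approached as far as the arm can. A call with a gripper value outside its range is refused whole. "claw" is the opening, from -1 (shut) to 1 (fully open), set as the call begins (left out, the last holds). The fingers move at their own pace and stop on an object; "grip_force" is the grip in N (left out, the last holds). Time passes only in rows, so rows that do not move let the fingers close. It gives the time, the measured TCP pose, the force, the opening and the grip force at its end, in the units of the state.
- sensors.get_state(): the state, without advancing time (a new reading comes with each control period).
- vision.snapshot(name): name is "scene" or "side" or "wrist"; returns a dict with "img" (420x560x3 uint8, red, green, blue), "fx", "fy", "cx", "cy" (pixels), "position" and "rotation" of the camera in the world. Camera axes: x right, y down, z forward; pixel columns grow to the right and rows downward; lengths in m; the calibration is good to about 2 mm. A picture is of the moment at which its call begins. There is no depth.
- finish_job(): hands the job in; it is judged then, once.
The state is a dict: "clock": time; "q": joint angles; "qd": joint speeds; "joint_torque": joint torques, N m; "tool_pos": TCP position; "eef_rot": TCP orientation; "contact_force": force on the tool from outside, world axes, zero at the start; "moment": the same for the moment, N m; "opening": opening from 0.0 (shut) to 1.0 (fully open); "finger_force": force on a finger pad.
Only numpy, scipy, OpenCV 4.12 (cv2) and the standard library are available. Lean on these libraries where they do the work, as an engineer would, in place of code of your own. Each camera call takes 0.05 s, during which the arm holds its last target. There are 200 camera calls.

## Working session

There is one attempt and no reset: what is moved stays moved. The work goes in short steps, Python scripts to look and compute and a tool call to move; the robot and the scene stay as the last step left them, time stands still between calls to the robot, and variables do not carry over. Pictures are saved under pics/ and viewed, at most 10 in all, crops included, and the job is handed in when it is done.

Besides the shell and the picture viewer there is one more tool, called as name(argument=value, ...) on one line, values as JSON. step_arm: Moves the arm, as the interface text tells. Its arguments: {"type":"object","properties":{"steps":{"type":"array"},"claw":{"type":"number"},"grip_force":{"type":"number"}},"required":["steps"]}

```bash
mkdir -p pics
cat > h.py <<'E'
import numpy as np, cv2, pickle
from scipy.spatial.transform import Rotation as R
def snap(n,f):
    from plant import vision
    s=vision.snapshot(n); pickle.dump(s,open('pics/'+f+'.pkl','wb')); cv2.imwrite('pics/'+f+'.png',s['img'][:,:,::-1]); return s
def load(f): return pickle.load(open('pics/'+f+'.pkl','rb'))
def rot(s):
    M=np.array(s['rotation'],float); return M if M.shape==(3,3) else R.from_quat(M).as_matrix()
def ray(s,u,v): return rot(s)@np.array([(u-s['cx'])/s['fx'],(v-s['cy'])/s['fy'],1])
def atz(s,u,v,z):
    p=np.array(s['position']);d=ray(s,u,v); return p+d*(z-p[2])/d[2]
def proj(s,P):
    c=rot(s).T@(np.array(P)-np.array(s['position'])); return s['fx']*c[0]/c[2]+s['cx'],s['fy']*c[1]/c[2]+s['cy']
def crop(f,g,x0,y0,x1,y1,k):
    im=cv2.imread('pics/'+f+'.png')[y0:y1,x0:x1]; cv2.imwrite('pics/'+g+'.png',cv2.resize(im,None,fx=k,fy=k,interpolation=cv2.INTER_CUBIC))
E
python3 - <<'E'
from h import *
from plant import sensors,r
for n in('scene','side'):
    s=snap(n,n+'0'); print(n,s['position'],np.round(rot(s),3).tolist(),s['fx'],s['cx'],s['cy'])
snap('wrist','wrist0')
print(sensors.get_state(),r.tip_extent)
a=[cv2.imread('pics/%s0.png'%n) for n in('scene','side')]
cv2.imwrite('pics/both.png',cv2.resize(np.vstack(a),None,fx=.71,fy=.71))
E
```

```text
scene [1.20873777 0.08712736 0.95357988] [[-0.171, 0.771, -0.614], [0.985, 0.145, -0.094], [0.017, -0.621, -0.784]] 467.4121893545862 276.7257967738159 204.61402214697478
side [ 0.41519635 -0.76155796  0.69823941] [[0.992, -0.078, 0.099], [-0.126, -0.635, 0.762], [0.003, -0.769, -0.64]] 415.46019685020684 280.2250175841083 201.2741693904378
{'clock': 0.15, 'q': array([ 1.16179447,  0.68977209, -0.19454457,  1.56603041,  0.15731264,
        0.90255201, -0.21509873]), 'qd': array([-0.00041186, -0.0010066 ,  0.00026611, -0.00059008, -0.00011833,
        0.00017347, -0.0003057 ]), 'joint_torque': array([-4.97796482e-04, -5.27856874e+01, -1.26858473e+00, -1.53586239e+01,
       -5.25941793e-02,  3.89938185e-03,  1.02242514e-04]), 'tool_pos': array([ 0.2675834 , -0.56434288,  0.25712663]), 'eef_rot': array([ 9.75581916e-01,  2.19634825e-01, -2.01865793e-04, -6.54576743e-04]), 'contact_force': array([-0.48592015, -0.31500373, -0.13176256]), 'moment': array([-0.00149009,  0.00757293,  0.01706   ]), 'finger_force': 0.0, 'opening': 0.996818973241565} 0.019
```

View pics/scene0.png

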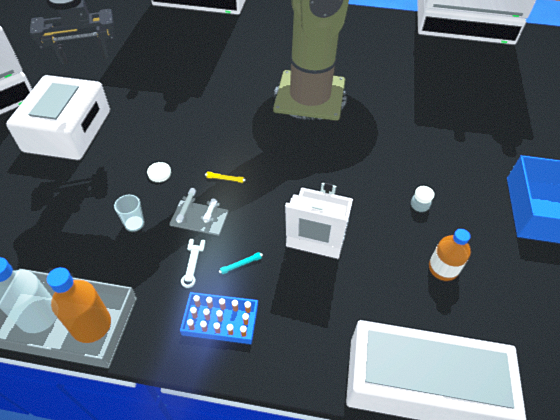

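View pics/side0.png

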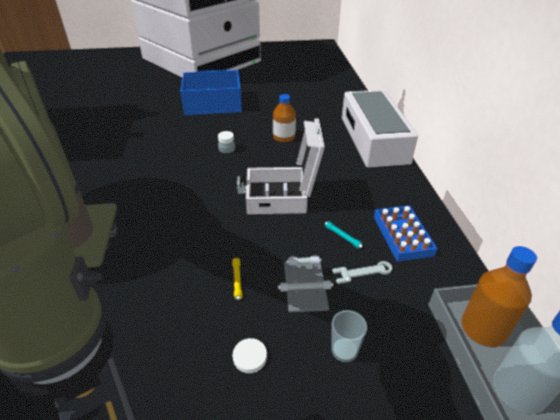

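Scene: the stand is at (198,213) and the oven at (318,220), lid open. Side: the stand is at (306,285) and the oven at (277,190), with the hinge to the right (+x). Column candidates:
- Long steel column: scene (187,206), side (305,286).
- Short steel column: scene (210,210), side (305,261).
- Yellow look-alike: scene (225,177).
- Turquoise look-alike: scene (241,263).

The first looks longer and fits the description. I'll confirm it in an enlarged crop.

Run:
```python
from h import *
crop('scene0','a',165,180,240,240,5.33); crop('side0','b',265,245,340,320,5.33)
crop('side0','c',230,115,330,220,5); crop('scene0','d',280,180,360,264,5)
A=[cv2.imread('pics/%s.png'%n) for n in 'abcd']
cv2.imwrite('pics/st.png',np.hstack([cv2.resize(A[0],(400,320)),cv2.resize(A[1],(400,400))[:320]]))
cv2.imwrite('pics/ov.png',np.hstack([A[2],A[3][:,:300] if 0 else cv2.copyMakeBorder(A[3],0,525-420,0,0,0)])[:,:])
print(cv2.imread('pics/ov.png').shape)
```

```text
(525, 900, 3)
```

View pics/st.png

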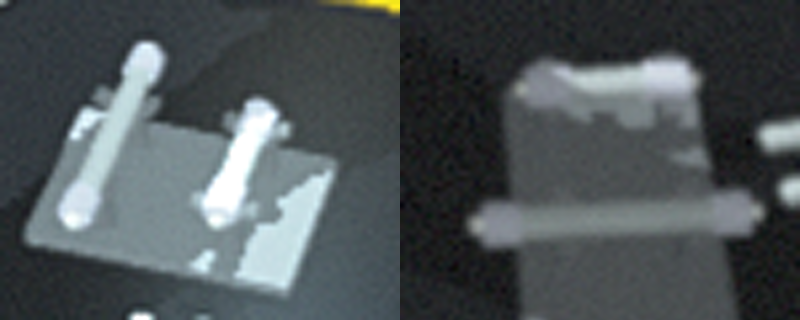

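Run:
```python
import cv2
a=cv2.imread('pics/ov.png');cv2.imwrite('pics/ov2.png',a[:,:500]); cv2.imwrite('pics/ov.png',cv2.resize(a,(800,int(a.shape[0]*800/a.shape[1]))))
```

```text
(no output)
```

View pics/ov.png

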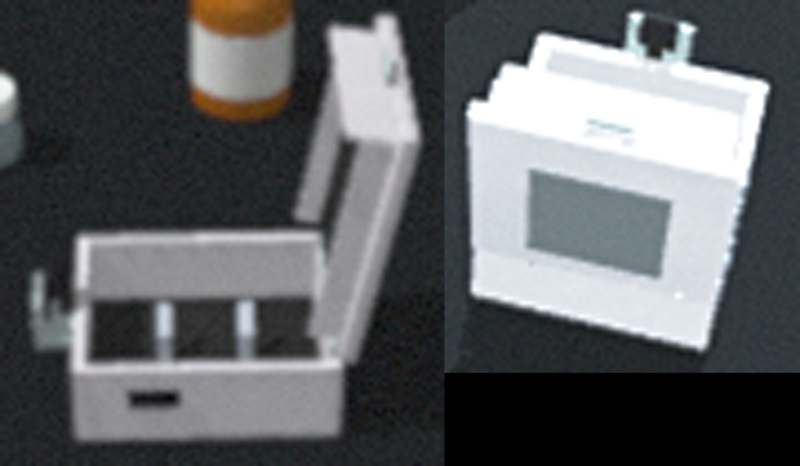

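The crops confirm it. The left one in scene (tips (192.8,187.9) and (178.5,222.0); side (277.8,287.2) and (332.9,284.4)) is clearly longer than its neighbour. The oven's rim corners and both saddles are visible. Next I fit the poses.

Run:
```python
from h import *
from scipy.optimize import least_squares
S,D=load('scene0'),load('side0')
def fit(obs,x0):
    def P(x,l): c,s=np.cos(x[2]),np.sin(x[2]); return [x[0]+c*l[0]-s*l[1],x[1]+s*l[0]+c*l[1],l[2]]
    f=lambda x:np.concatenate([np.array(proj(s,P(x,l)))-uv for s,l,uv in obs])
    r=least_squares(f,x0,loss='soft_l1'); print(np.round(r.x,4),np.round(f(r.x).reshape(-1,2),1).tolist())
h=.054
for w in('both','S','D'):
    col=[(S,(-h,0,.04),(192.8,187.9)),(S,(h,0,.04),(178.5,222)),(D,(-h,0,.04),(277.8,287.2)),(D,(h,0,.04),(332.9,284.4))]
    if w=='S':col=col[:2]
    if w=='D':col=col[2:]
    fit(col,[.5,-.2,0])
a,b=.075,.065
ov=[(D,(-a,-b,.05),(246.9,196)),(D,(a,-b,.05),(307.2,197.1)),(D,(-a,b,.05),(247.6,167.9)),(D,(-a,-b,0),(246.9,213.3)),(D,(a,-b,0),(306.5,213.3)),
(S,(-a,-b,.05),(300.9,187.9)),(S,(-a,b,.05),(352.9,199.1))]
fit(ov,[.5,.05,0]); fit(ov[:5],[.5,.05,0])
from plant import sensors
print(R.from_quat(sensors.get_state()['eef_rot']).as_matrix().round(3).tolist())
```

```text
[ 0.5338 -0.2442 -0.0495] [[0.2, 0.2], [-0.2, -0.8], [0.8, 0.2], [-0.4, -0.3]]
[ 0.5348 -0.2439 -0.0361] [[-0.1, 0.4], [0.1, -0.4]]
[ 0.5333 -0.2443 -0.0622] [[0.6, -0.0], [-0.6, 0.1]]
[ 0.5154  0.0901 -0.1019] [[-0.4, 2.1], [0.2, 0.2], [0.7, -0.3], [0.6, 0.1], [-0.0, -0.7], [1.2, -0.6], [-0.3, -0.5]]
[ 0.5149  0.0906 -0.1012] [[-0.6, 2.0], [-0.1, 0.1], [0.5, -0.3], [0.4, -0.0], [-0.2, -0.9]]
[[0.904, 0.429, -0.001], [0.429, -0.904, 0.001], [-0.0, -0.001, -1.0]]
```

step_arm(steps=[[[4.2,-1.95,1.1],[0,0,0]],[[4.2,-1.95,1.1],[0,0,0]],[[4.2,-1.95,1.1],[0,0,0]],[[4.2,-1.95,1.1],[0,0,0]],[[4.2,-1.95,1.1],[0,0,0]],[[4.2,-1.95,1.1],[0,0,0]],[[4.2,-1.95,1.1],[0,0,0]],[[4.2,-1.95,1.1],[0,0,0]],[[4.2,-1.95,1.1],[0,0,0]],[[0,0,0],[0,0,9.4]],[[0,0,0],[0,0,9.4]],[[0,0,0],[0,0,9.4]]], claw=-0.05)

```text
clock: 1.65
tool_pos: [0.5341, -0.2439, 0.1584]
eef_rot: [1.0, -0.027, -0.0, -0.0]
contact_force: [0.5, 0.6, -0.3]
opening: 0.473
finger_force: 0.0
```

Run:
```python
from h import *
from plant import sensors
s=snap('wrist','w1'); x=sensors.get_state(); print(x['tool_pos'],R.from_quat(x['eef_rot']).as_matrix().round(3).tolist(),x['opening'],s['position'],s['fx'])
print(rot(s).round(3).tolist())
for t in(-.054,.054): print(proj(s,[.534+t,-.244-.05*t,.04]))
D=load('side0');print('beaker',atz(D,346,352,0),'amber',atz(D,284,138,0),'jar',atz(D,227,150,0))
```

```text
[ 0.5342103  -0.24379732  0.15845476] [[0.998, -0.059, -0.0], [-0.059, -0.998, 0.0], [-0.0, -0.0, -1.0]] 0.4748949020453324 [ 0.61495363 -0.24917387  0.28601811] 358.34015506041015
[[-0.054, -0.949, -0.31], [-0.999, 0.051, 0.018], [-0.001, 0.311, -0.951]]
(np.float64(283.3589287571488), np.float64(277.6041555714095))
(np.float64(282.60437377244625), np.float64(134.9434449017692))
beaker [ 0.58794789 -0.37211892  0.        ] amber [0.57478556 0.38462471 0.        ] jar [0.39095746 0.33575576 0.        ]
```

View pics/w1.png

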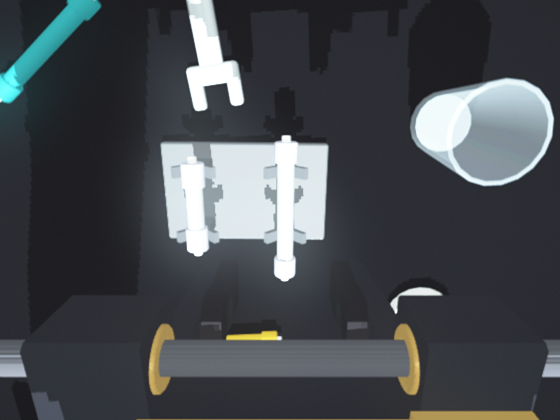

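The wrist view shows the long column with tips at (286,136) and (285,279), within 3 px of the prediction. The beaker is well clear at (480,130).

Run:
```python
from h import *
s=load('w1'); a=atz(s,286,136,.04);b=atz(s,285,279,.04);print(a,b,(a+b)/2,np.linalg.norm(a-b),np.arctan2(*(a-b)[1::-1]))
```

```text
[ 0.58717266 -0.24895532  0.04      ] [ 0.47872735 -0.2424972   0.04      ] [ 0.53295001 -0.24572626  0.04      ] 0.1086374388969334 -0.05948163579591391
```

step_arm(steps=[[[-0.1,0.2,2.0],[0,0,0]],[[0,0,3.0],[0,0,0]],[[0,0,3.0],[0,0,0]],[[0,0,2.0],[0,0,0]],[[0,0,1.2],[0,0,0]],[[0,0,0.6],[0,0,0]],[[0,0,0],[0,0,0]]])

```text
clock: 2.58
tool_pos: [0.5332, -0.2462, 0.0409]
eef_rot: [1.0, -0.025, 0.0, 0.0]
contact_force: [-0.5, -0.3, 0.5]
opening: 0.477
finger_force: 0.0
```

step_arm(steps=[[[0,0,0],[0,0,0]],[[0,0,0],[0,0,0]],[[0,0,0],[0,0,0]],[[0,0,0],[0,0,0]]], claw=-1, grip_force=20)

```text
clock: 3.08
tool_pos: [0.5333, -0.2448, 0.0409]
eef_rot: [1.0, -0.024, 0.0, -0.001]
contact_force: [-0.2, 3.3, 3.4]
opening: 0.116
finger_force: 19.6
```

step_arm(steps=[[[0,0,-1.0],[0,0,0]],[[0,0,-3.0],[0,0,0]],[[-0.5,0,-4.0],[0,0,0]],[[-1.0,-2.0,-4.0],[0,0,0]],[[-1.0,-4.6,0],[0,0,0]],[[-1.0,-4.6,0],[0,0,0]],[[0,-4.6,0],[0,0,0]],[[0,-4.6,0],[0,0,0]],[[0,-4.6,0],[0,0,0]],[[0,-4.4,0],[0,0,0]],[[0,-4.0,0],[0,0,3.0]],[[0,0,0],[0,0,0]]])

```text
clock: 4.58
tool_pos: [0.5149, 0.0932, 0.1611]
eef_rot: [0.999, -0.048, 0.001, -0.001]
contact_force: [0.2, -0.6, -1.8]
opening: 0.118
finger_force: 19.9
```

Run:
```python
from h import *
from plant import sensors
s=snap('wrist','w2'); x=sensors.get_state(); M=R.from_quat(x['eef_rot']).as_matrix(); print(x['tool_pos'],M.round(3).tolist(),x['opening'])
c,si=np.cos(-.102),np.sin(-.102)
for l in [(-.075,-.065,.05),(-.075,.065,.05),(.075,-.065,.05),(.075,.065,.05),(-.024,0,.034),(.024,0,.034)]:
    print(l,np.round(proj(s,[.5152+c*l[0]-si*l[1],.0903+si*l[0]+c*l[1],l[2]]),1))
```

```text
[0.51473954 0.09030122 0.16109134] [[0.995, -0.098, 0.001], [-0.098, -0.995, 0.0], [0.001, -0.0, -1.0]] 0.11992716615141116
(-0.075, -0.065, 0.05) [371.  306.7]
(-0.075, 0.065, 0.05) [201.7 305.5]
(0.075, -0.065, 0.05) [390.3 102.8]
(0.075, 0.065, 0.05) [186.6 101.4]
(-0.024, 0, 0.034) [286.8 236.5]
(0.024, 0, 0.034) [287.5 175.1]
```

View pics/w2.png

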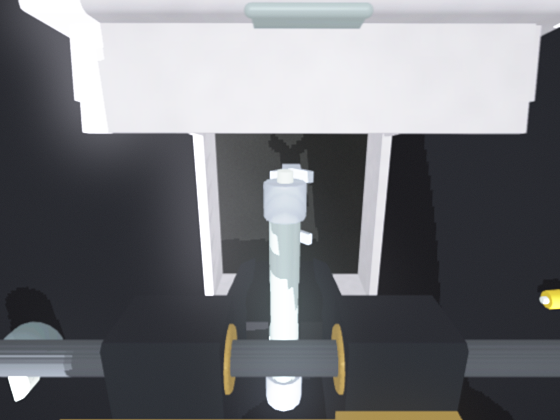

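Run:
```python
from h import *
from plant import sensors
s=load('w2'); x=sensors.get_state(); M=R.from_quat(x['eef_rot']).as_matrix(); p=x['tool_pos']
for t in(-.05,.03,.05,.054): print(t,np.round(proj(s,p+M@[t,0,0]),1))
crop('w2','w2c',180,120,400,300,3.6)
c,si=np.cos(-.102),np.sin(-.102)
S,D=load('scene0'),load('side0')
```

```text
-0.05 [288.3 397.7]
0.03 [289.8 232.8]
0.05 [290.2 181.8]
0.054 [290.3 171. ]
```

View pics/w2c.png

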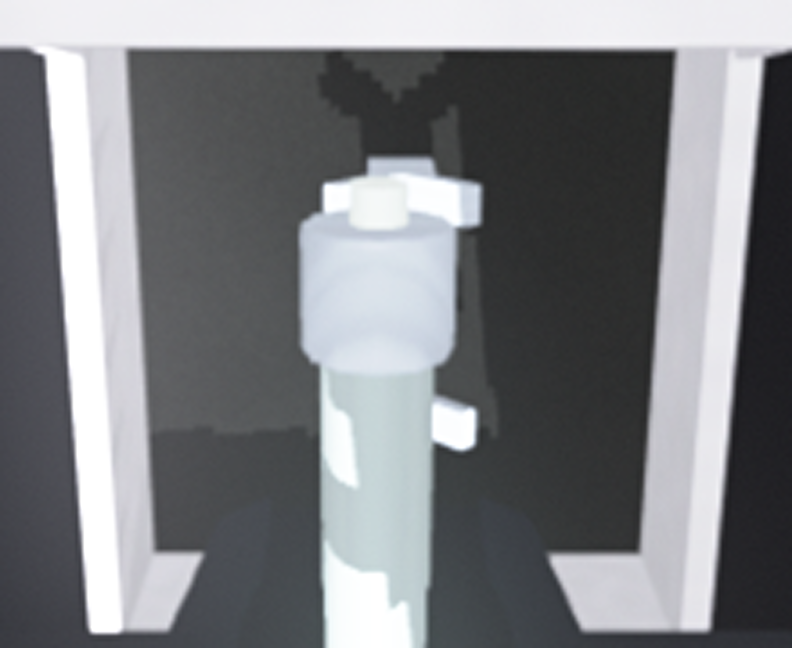

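Run:
```python
from h import *
s=load('w2')
def g(u,v,z): return atz(s,180+u/3.6,120+v/3.6,z)
print('tip',g(379,180,.161),'body',g(376,560,.161))
print('saddle',g(323,183,.038),g(481,183,.038),'near sad right',g(476,403,.038))
for v in(60,620):
    l=g(np.interp(v,[50,630],[46,90]),v,.05); r=g(np.interp(v,[50,630],[764,711]),v,.05); m=(l+r)/2
    print('rim',l,r,np.hypot(*(l-r)[:2]),m)
print('inner front',g(170,553,.05),atz(s,205,295.5,.05),atz(s,378,295.5,.05))
c,si=np.cos(-.102),np.sin(-.102)
for t in(-.075,-.024,.024,.03): print('pred',t,.5152+c*t,.0903+si*t)
from plant import sensors
x=sensors.get_state();print(x['tool_pos'],2*x['eef_rot'][1])
```

```text
tip [0.56900066 0.08676356 0.161     ] body [0.52651207 0.09110578 0.161     ]
saddle [0.54419576 0.10007385 0.038     ] [0.54124523 0.06902487 0.038     ] near sad right [0.49485342 0.07330506 0.038     ]
rim [0.5740938  0.14710968 0.05      ] [0.5616928  0.01697747 0.05      ] 0.1307217580555185 [0.5678933  0.08204358 0.05      ]
rim [0.45841693 0.1583358  0.05      ] [0.44616912 0.02795019 0.05      ] 0.13095960040640622 [0.45229302 0.09314299 0.05      ]
inner front [0.472418   0.13913986 0.05      ] [0.45560138 0.15863803 0.05      ] [0.44331591 0.02780546 0.05      ]
pred -0.075 0.4405898118572368 0.09793674179879591
pred -0.024 0.4913247397943158 0.0927437573756147
pred 0.024 0.5390752602056842 0.08785624262438531
pred 0.03 0.5450440752571053 0.08724530328048163
[0.51473954 0.09030122 0.16109134] -0.09860233333727678
```

Against the wrist image, the oven's midline is at y≈0.088 when x=0.516, with yaw about -0.097. I shift 2 mm and lower.

step_arm(steps=[[[0.1,0.2,0],[0,0,0]],[[0,0,3.0],[0,0,0]],[[0,0,3.0],[0,0,0]],[[0,0,2.0],[0,0,0]],[[0,0,0],[0,0,0]],[[0,0,0],[0,0,0]]])

```text
clock: 5.38
tool_pos: [0.516, 0.0859, 0.0814]
eef_rot: [0.999, -0.052, 0.001, 0.0]
contact_force: [0.3, 0.7, -1.2]
opening: 0.119
finger_force: 19.9
```

step_arm(steps=[[[0,-0.2,0],[0,0,0]],[[0,0,1.5],[0,0,0]],[[0,0,1.5],[0,0,0]],[[0,0,0.8],[0,0,0]],[[0,0,0.4],[0,0,0]],[[0,0,0.2],[0,0,0]],[[0,0,0],[0,0,0]],[[0,0,0],[0,0,0]]])

```text
clock: 6.38
tool_pos: [0.5158, 0.0891, 0.037]
eef_rot: [0.999, -0.051, 0.0, -0.0]
contact_force: [0.4, -0.3, -0.6]
opening: 0.121
finger_force: 19.9
```

step_arm(steps=[[[0,0,0.1],[0,0,0]],[[0,0,0.1],[0,0,0]],[[0,0,0],[0,0,0]],[[0,0,0],[0,0,0]]])

```text
clock: 6.88
tool_pos: [0.5158, 0.0884, 0.035]
eef_rot: [0.999, -0.051, 0.0, 0.0]
contact_force: [-1.5, -2.7, 4.5]
opening: 0.123
finger_force: 19.4
```

Contact shows 4.5 N upward, so the column is seated. I release and rise.

step_arm(steps=[[[0,0,0],[0,0,0]],[[0,0,0],[0,0,0]],[[0,0,0],[0,0,0]],[[0,0,-1.0],[0,0,0]],[[0,0,-3.0],[0,0,0]],[[0,0,-4.0],[0,0,0]],[[0,0,-4.0],[0,0,0]],[[0,0,0],[0,0,0]],[[0,0,0],[0,0,0]]], claw=-0.2)

```text
clock: 8.0
tool_pos: [0.5152, 0.0892, 0.1546]
eef_rot: [0.999, -0.051, -0.0, -0.0]
contact_force: [-0.4, 0.1, -0.2]
opening: 0.403
finger_force: 0.0
```

Run:
```python
from h import *
s=snap('wrist','w3'); d=snap('side','s3')
crop('w3','e',180,110,400,310,1.8); crop('s3','f',230,110,350,220,3.3)
a=cv2.imread('pics/e.png');b=cv2.imread('pics/f.png');b=cv2.copyMakeBorder(b,0,max(0,len(a)-len(b)),0,0,0)
a=cv2.copyMakeBorder(a,0,max(0,len(b)-len(a)),0,0,0)
cv2.imwrite('pics/ef.png',np.hstack([a,b])); print(a.shape,b.shape)
for l in[(-.05,0),(.05,0)]: print(proj(s,[.516+l[0],.0882-.098*l[0],.034]))
```

```text
(363, 396, 3) (363, 396, 3)
(np.float64(284.3662782032694), np.float64(270.66431200821944))
(np.float64(283.89256678447583), np.float64(138.83944088065738))
```

View pics/ef.png

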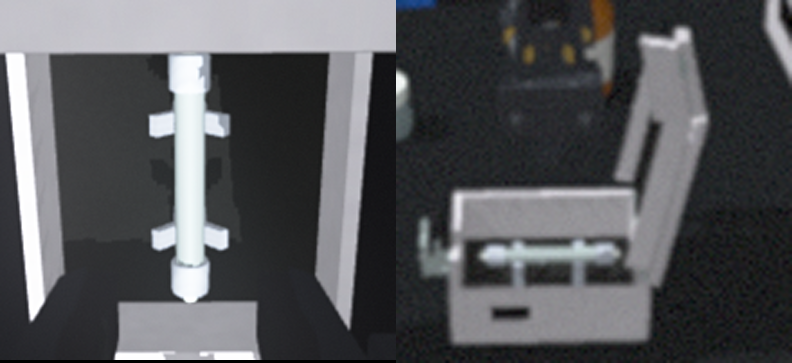

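Both views show the column lying centred in both saddles, with the lid open. The side view puts the lid near its stop, leaning to +x. I go over and behind the lid with closed fingers.

step_arm(steps=[[[0,0,-3.5],[0,0,0]],[[0,0,-3.5],[0,0,0]],[[0,0,-3.2],[0,0,0]],[[0,0,0],[0,0,0]],[[4.0,0,0],[0,0,0]],[[4.0,0,0],[0,0,0]],[[4.0,0,0],[0,0,0]],[[1.5,0,0],[0,0,0]],[[0,0,0],[0,0,0]],[[0,0,0],[0,0,0]]], claw=-1, grip_force=5)

```text
clock: 9.35
tool_pos: [0.6484, 0.0755, 0.2552]
eef_rot: [0.999, -0.051, -0.002, 0.0]
contact_force: [0.1, 0.4, -0.3]
opening: 0.006
finger_force: 0.0
```

Run:
```python
from h import *
d=snap('side','s4'); crop('s4','s4c',200,60,400,230,4)
c,si=np.cos(-.098),np.sin(-.098)
for th in(1.75,1.6):
  for D in(0,147):
    for y in (-.065,):
      l=(.072-D/1e3*np.cos(th)+.01*np.sin(th),y,.054+D/1e3*np.sin(th)+.01*np.cos(th))
      u,v=proj(d,[.516+c*l[0]-si*l[1],.0882+si*l[0]+c*l[1],l[2]]);print(th,D,round((u-200)*4),round((v-60)*4))
```

```text
1.75 0 443 548
1.75 147 502 347
1.6 0 443 546
1.6 147 464 342
```

View pics/s4c.png

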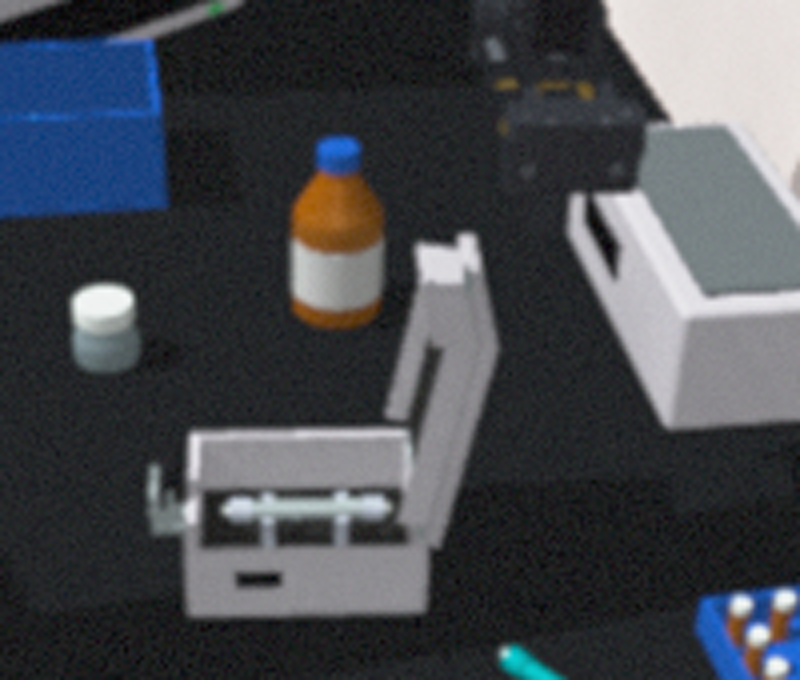

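The side view shows the lid's outer corner at (497,347) in the crop, matching an angle of 1.75. The fingers are behind it, and the column still lies in the saddles. I go down and compute the arc.

step_arm(steps=[[[0,0,2.0],[0,0,0]],[[0,0,2.0],[0,0,0]],[[0,0,1.2],[0,0,0]],[[0,0,0],[0,0,0]],[[0,0,0],[0,0,0]]])

```text
clock: 10.02
tool_pos: [0.6503, 0.0754, 0.2055]
eef_rot: [0.999, -0.051, 0.001, -0.0]
contact_force: [1.0, -0.6, 0.4]
opening: 0.009
finger_force: 0.0
```

Run:
```python
from h import *
from plant import sensors
x=sensors.get_state();p=x['tool_pos'];print(p,x['contact_force'])
lx=(p[0]-.516)/.9952; lz=p[2]; print(lx,lz)
for th in np.r_[1.75:.25:16j]:
    D=.135;X=.072-D*np.cos(th)+.01*np.sin(th)+.009; Z=.054+D*np.sin(th)+.01*np.cos(th)+.019
    print(round(th,2),'tcp',round(X,4),round(Z,4),'row',round((X-lx)*100,2),round((lz-Z)*100,2)); lx,lz=X,Z
```

```text
[0.65027936 0.07540725 0.20547967] [ 0.97308157 -0.61406647  0.37155302]
0.13492700800485866 0.2054796726481429
1.75 tcp 0.1149 0.2041 row -2.0 0.14
1.65 tcp 0.1016 0.2068 row -1.33 -0.27
1.55 tcp 0.0882 0.2082 row -1.35 -0.14
1.45 tcp 0.0747 0.2082 row -1.35 -0.0
1.35 tcp 0.0612 0.2069 row -1.35 0.13
1.25 tcp 0.0479 0.2043 row -1.33 0.26
1.15 tcp 0.035 0.2003 row -1.29 0.4
1.05 tcp 0.0225 0.1951 row -1.25 0.52
0.95 tcp 0.0106 0.1886 row -1.19 0.64
0.85 tcp -0.0006 0.181 row -1.12 0.76
0.75 tcp -0.011 0.1723 row -1.04 0.87
0.65 tcp -0.0204 0.1627 row -0.95 0.97
0.55 tcp -0.0289 0.1521 row -0.84 1.06
0.45 tcp -0.0362 0.1407 row -0.73 1.14
0.35 tcp -0.0424 0.1287 row -0.62 1.2
0.25 tcp -0.0473 0.1161 row -0.49 1.26
```

step_arm(steps=[[[-0.8,0,0.1],[0,0,0]],[[-0.6,0,0.1],[0,0,0]],[[-0.6,0,0],[0,0,0]],[[-0.7,0,-0.2],[0,0,0]],[[-0.7,0,-0.1],[0,0,0]],[[-0.7,0,-0.1],[0,0,0]],[[-0.7,0,0],[0,0,0]],[[0,0,0],[0,0,0]]])

```text
clock: 11.02
tool_pos: [0.6019, 0.0803, 0.2071]
eef_rot: [0.999, -0.051, 0.0, -0.0]
contact_force: [3.2, -0.5, 2.2]
opening: 0.006
finger_force: 1.3
```

step_arm(steps=[[[-0.7,0,0],[0,0,0]],[[-0.7,0,0],[0,0,0]],[[-0.7,0,0.05],[0,0,0]],[[-0.7,0,0.1],[0,0,0]],[[-0.7,0,0.1],[0,0,0]],[[-0.7,0,0.15],[0,0,0]],[[-0.65,0,0.2],[0,0,0]],[[-0.65,0,0.2],[0,0,0]],[[-0.6,0,0.25],[0,0,0]],[[-0.6,0,0.25],[0,0,0]]])

```text
clock: 12.28
tool_pos: [0.5353, 0.0871, 0.1936]
eef_rot: [0.999, -0.051, 0.0, -0.0]
contact_force: [3.5, -0.3, -0.9]
opening: 0.006
finger_force: 1.5
```

step_arm(steps=[[[-0.55,0,0.3],[0,0,0]],[[-0.6,0,0.35],[0,0,0]],[[-0.55,0,0.35],[0,0,0]],[[-0.55,0,0.4],[0,0,0]],[[-0.5,0,0.45],[0,0,0]],[[-0.5,0,0.45],[0,0,0]],[[-0.5,0,0.5],[0,0,0]],[[-0.45,0,0.5],[0,0,0]],[[-0.4,0,0.5],[0,0,0]],[[0,0,0],[0,0,0]]])

```text
clock: 13.52
tool_pos: [0.4889, 0.0918, 0.1552]
eef_rot: [0.999, -0.051, -0.001, 0.0]
contact_force: [2.0, -0.4, 1.6]
opening: 0.003
finger_force: 1.3
```

step_arm(steps=[[[-0.4,0,0.5],[0,0,0]],[[-0.35,0,0.5],[0,0,0]],[[-0.35,0,0.6],[0,0,0]],[[-0.3,0,0.6],[0,0,0]],[[-0.3,0,0.6],[0,0,0]],[[-0.25,0,0.6],[0,0,0]],[[-0.2,0,0.5],[0,0,0]],[[0,0,0],[0,0,0]]])

```text
clock: 14.52
tool_pos: [0.4679, 0.0939, 0.1163]
eef_rot: [0.999, -0.051, -0.001, 0.0]
contact_force: [2.2, -1.3, 2.7]
opening: 0.011
finger_force: 1.5
```

step_arm(steps=[[[-0.15,0,0.3],[0,0,0]],[[-0.1,0,0.3],[0,0,0]],[[-0.05,0,0.2],[0,0,0]],[[0,0,0.1],[0,0,0]],[[0,0,0],[0,0,0]],[[0,0,0],[0,0,0]]])

```text
clock: 15.28
tool_pos: [0.4653, 0.0942, 0.1077]
eef_rot: [0.999, -0.051, -0.0, 0.0]
contact_force: [1.9, -0.2, 2.8]
opening: 0.004
finger_force: 1.5
```

step_arm(steps=[[[0,0,0.1],[0,0,0]],[[0,0,0.1],[0,0,0]],[[0,0,0.1],[0,0,0]],[[0,0,0],[0,0,0]]])

```text
clock: 15.78
tool_pos: [0.4646, 0.0943, 0.1045]
eef_rot: [0.999, -0.051, -0.001, 0.0]
contact_force: [-0.5, 0.3, 2.7]
opening: 0.008
finger_force: 1.6
```

step_arm(steps=[[[0,0,0.1],[0,0,0]],[[0,0,0.1],[0,0,0]],[[0,0,0],[0,0,0]]])

```text
clock: 16.15
tool_pos: [0.4645, 0.0943, 0.1025]
eef_rot: [0.999, -0.051, -0.001, 0.0]
contact_force: [-1.4, -0.5, 3.1]
opening: 0.003
finger_force: 1.7
```

step_arm(steps=[[[0,0,0.1],[0,0,0]],[[0,0,0.1],[0,0,0]],[[0,0,0],[0,0,0]]])

```text
clock: 16.52
tool_pos: [0.4652, 0.0943, 0.1006]
eef_rot: [0.999, -0.051, -0.0, 0.0]
contact_force: [-2.5, -0.5, 3.2]
opening: 0.005
finger_force: 1.7
```

step_arm(steps=[[[0,0,0.1],[0,0,0]],[[0,0,0.1],[0,0,0]],[[0,0,0],[0,0,0]]])

```text
clock: 16.9
tool_pos: [0.4653, 0.0942, 0.0986]
eef_rot: [0.999, -0.051, -0.0, 0.0]
contact_force: [-1.5, 0.2, 3.6]
opening: 0.006
finger_force: 1.7
```

step_arm(steps=[[[0,0,0.1],[0,0,0]],[[0,0,0],[0,0,0]]])

```text
clock: 17.15
tool_pos: [0.4653, 0.0942, 0.0976]
eef_rot: [0.999, -0.051, -0.0, 0.0]
contact_force: [-2.4, 0.1, 4.0]
opening: 0.004
finger_force: 1.7
```

step_arm(steps=[[[0,0,0.1],[0,0,0]],[[0,0,0],[0,0,0]]])

```text
clock: 17.4
tool_pos: [0.4654, 0.0942, 0.0967]
eef_rot: [0.999, -0.051, 0.0, 0.0]
contact_force: [-2.4, -0.2, 3.1]
opening: 0.003
finger_force: 1.7
```

step_arm(steps=[[[0,0,0.1],[0,0,0]],[[0,0,0],[0,0,0]]])

```text
clock: 17.65
tool_pos: [0.4653, 0.0942, 0.0957]
eef_rot: [0.999, -0.051, -0.0, 0.0]
contact_force: [-1.2, 0.9, 3.7]
opening: 0.004
finger_force: 1.8
```

step_arm(steps=[[[0,0,0.1],[0,0,0]],[[0,0,0],[0,0,0]]])

```text
clock: 17.9
tool_pos: [0.4652, 0.0942, 0.0949]
eef_rot: [0.999, -0.051, -0.0, -0.0]
contact_force: [-3.6, 0.2, 7.3]
opening: 0.005
finger_force: 3.5
```

step_arm(steps=[[[0,0,0.1],[0,0,0]],[[0,0,0],[0,0,0]]])

```text
clock: 18.15
tool_pos: [0.4651, 0.0942, 0.094]
eef_rot: [0.999, -0.051, -0.0, -0.0]
contact_force: [-4.4, 1.4, 8.1]
opening: 0.004
finger_force: 4.0
```

The catch is being felt, so I switch to half-millimetre steps.

step_arm(steps=[[[0,0,0.05],[0,0,0]],[[0,0,0],[0,0,0]]])

```text
clock: 18.4
tool_pos: [0.465, 0.0942, 0.0936]
eef_rot: [0.999, -0.051, -0.0, -0.0]
contact_force: [-3.2, 0.1, 10.2]
opening: 0.007
finger_force: 4.6
```

step_arm(steps=[[[0,0,0.05],[0,0,0]],[[0,0,0],[0,0,0]]])

```text
clock: 18.65
tool_pos: [0.4649, 0.0942, 0.0932]
eef_rot: [0.999, -0.051, -0.0, -0.0]
contact_force: [-3.7, 0.5, 10.2]
opening: 0.009
finger_force: 5.0
```

step_arm(steps=[[[0,0,0.05],[0,0,0]],[[0,0,0],[0,0,0]]])

```text
clock: 18.9
tool_pos: [0.4648, 0.0943, 0.0927]
eef_rot: [0.999, -0.051, -0.0, -0.0]
contact_force: [-4.0, -0.1, 11.9]
opening: 0.004
finger_force: 5.4
```

step_arm(steps=[[[0,0,0.05],[0,0,0]],[[0,0,0],[0,0,0]]])

```text
clock: 19.15
tool_pos: [0.4648, 0.0943, 0.0921]
eef_rot: [0.999, -0.051, -0.0, -0.0]
contact_force: [-3.4, 0.4, 9.3]
opening: 0.006
finger_force: 4.5
```

step_arm(steps=[[[0,0,0.05],[0,0,0]],[[0,0,0],[0,0,0]]])

```text
clock: 19.4
tool_pos: [0.4664, 0.0942, 0.0912]
eef_rot: [0.999, -0.051, 0.001, -0.0]
contact_force: [0.8, 0.2, -1.1]
opening: 0.005
finger_force: 0.0
```

The force fell from 12 N to zero, so the catch clicked. I retract and look.

step_arm(steps=[[[0,0,-0.5],[0,0,0]],[[0,0,-1.0],[0,0,0]],[[0,0,-2.0],[0,0,0]],[[0,0,-4.0],[0,0,0]],[[0,0,-4.0],[0,0,0]],[[0,0,0],[0,0,0]],[[0,0,0],[0,0,0]],[[0,0,0],[0,0,0]]])

```text
clock: 20.4
tool_pos: [0.4646, 0.0941, 0.2053]
eef_rot: [0.999, -0.051, -0.001, 0.0]
contact_force: [0.4, -1.1, 0.4]
opening: 0.004
finger_force: 0.0
```

Run:
```python
from h import *
d=snap('side','s5'); crop('s5','s5c',200,100,400,250,4)
```

```text
(no output)
```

View pics/s5c.png

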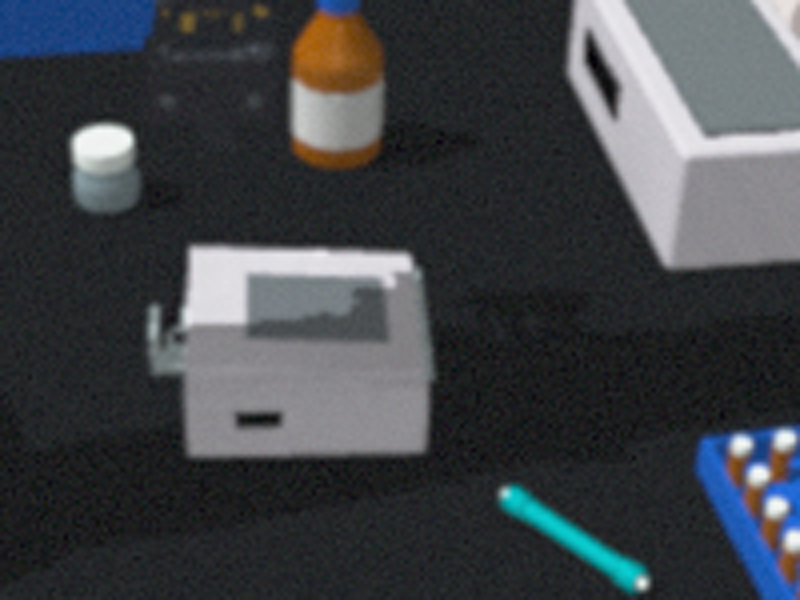

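The lid is shut and held by the catch at (165,345) in the crop, with nothing touching it.

```bash
python3 -c "
from plant import finish_job
print(finish_job())"
```

```text
the job is handed in; nothing more can be done
None
```

The longer column lies in both oven saddles, the lid clicked shut at about 12 N and stays shut with nothing touching it, and the job is handed in (the hand-in returned no verdict).

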